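# Shut and bolt the sample hold box

## Task

Secure the white sample hold box without grasping anything: with a fingertip or the outside of a finger, push the clear sliding lid fully shut by its orange rib. Then hold the yellow spring catch down with one fingertip while the other fingertip pushes the blue knob, so that the bolt slides fully home through the keeper on the lid; keep the catch down until the bolt is home, then let go so that the catch springs back up and locks it. Leave everything else on the bench where it stands.

Things in the scene. Friction and masses are not known exactly. Their poses are not given: they have to be found in the camera images.
- hold_box: White box fixed to the bench, 225x225x80 mm, turned up to 0.35 rad. Its frame: origin on the bench; at zero turn x points away from the robot, y left, z up; box spans x -130..95, y -100..125 mm. All offsets here are in this frame (z above the bench). The front deck (x below -27 mm, z 80 mm) carries bolt (right) and catch (left), centre lines 60 mm apart in y.
- lid (a joint): Opening of the clear sliding lid, m: 0 = fully shut at its stop, up to 0.07; it opens towards +y of the box and shuts towards -y, starts partly open and stays where it is left (about 2 N of friction). Lid plate top at z 83 mm, rails beside it at 85 mm.
- lid_rib (a point): Middle of the top (z 105 mm) of the lid's orange upright rib; moves with the lid; at x 35, y 35 mm when shut. The rib is 70 mm long (x), 12 mm thick (y) and stands 22 mm above the lid; push its +y face towards -y to shut the lid.
- bolt (a joint): Travel of the bolt, m: 0 = withdrawn (start), 0.032 = fully home at its stop. It slides towards +x of the box into the dark keeper loop on the lid's front edge, which it can enter only with the lid shut to within about 3 mm. About 3 N of friction, no spring. The catch blocks it at 0 and locks it again above 0.030.
- bolt_bar: The steel bolt with its blue knob, along x of the box at y -50 mm. Its frame is that of the box, shifted by the bolt's travel. Bar top at z 95 mm; the two steel guide brackets over it, at x -108 and -36 mm, reach z 98.5 mm.
- bolt_knob (a point): Middle of the top edge (z 128 mm) of the blue knob's pushing face, which looks towards the robot (-x); at x -82, y -50 mm when withdrawn; moves with the bolt. The knob is 14 mm thick (x), 26 mm wide (y) and stands 33 mm above the bar. In front of that face (x -125 to -82 mm) a fingertip has free room above z 99 mm.
- catch (a joint): How far the yellow spring catch is pressed down, m: 0 = up, 0.008 = bottomed; 4 N to start, 8 N at the bottom. From 0.006 on its tooth is clear of the bolt. Let go, it springs up only if the bolt is at 0 or above 0.030; between, it stays caught under the bolt at about 0.005.
- catch_pad: The yellow catch, a ribbed pad 90 mm long (x) and 26 mm wide (y), over x -125 to -35 mm and y -3 to 23 mm of the box. It moves only straight down and can be pressed anywhere, so a fingertip can glide along it in x while holding it down. Its frame is that of the box, lowered by the catch's travel.
- pad_top (a point): Middle of the catch pad's upper face, at x -80, y 10, z 114 mm when up.
- label_roll: Bystander: white label roll, 68 mm across, 41 mm high, loose right of the box; origin at the centre of its underside.
- bench_timer: Bystander: white bench timer, 82x58x22 mm, loose left of the box; origin at the centre of its underside.
- tube_stripper: Bystander: tube stripping pliers with red handles, 58x156x13 mm, loose in front of the box; origin at the centre of the underside.
- cleaner: Bystander: light blue bottle with a dark blue cap, 68 mm across, 175 mm high, loose at the back left; origin at the centre of its underside.
- clip_box: Bystander: open clear box of clips, 56x81x30 mm, loose at the left; origin at the centre of its underside.
- wash_bottle: Bystander: white wash bottle with a red cap, 93x64x201 mm, loose at the right; origin at the centre of its underside.

How it is judged:
By the outcome, as a careful person would: the job done as asked, in the order asked, and still so for the second after the job is handed in, with the robot touching nothing.
It also fails if it takes over 45 s, if anything falls off the work surface, if the arm or the gripper's body presses on something with over 40 N, if the wrist force passes 120 N, or if a joint passes its speed limit or range.

## Robot

A 6-joint arm with a two-finger parallel gripper is mounted at the origin on a cart in front of the work surface, level with it; the furniture and walls round the work are solid. World frame = base frame: x ahead of the robot, y to its left, z up, the work surface at z = 0. Lengths are in m, angles in rad, forces in N, time in s.
With the tool pointing down it reaches from about 0.275 to 0.75 m from the base axis. Payload 10.2 kg.
Tool frame: the origin (TCP) lies midway between the tips of the shut fingers; the grasp point (between the pads) lies 19 mm behind it; x points along the fingers, y is the direction in which the jaws open and shut, and the axes are right-handed (so a half turn about x gives the same grasp; the last joint's range is limited). The gripper opens to 85 mm and grips with 20 to 120 N. Pads are 22 mm wide; open, the fingers measure 114 mm over their backs; the gripper's body (76 mm by 85 mm) begins 54 mm behind the grasp point. The pads swing forward as they close: fully open they stand 13 mm farther back than shut.
Start: joints at [1.059, 0.313, 1.498, -0, 1.331, -0.223], TCP at [0.15, 0.503, 0.231] pointing down, gripper open.
Joint ranges: [-2.94, 2.94], [-0.97, 2.17], [0.19, 2.56], [-1.23, 4.37], [0.02, 3.11], [-2.88, 2.88]. Speed limits (rad/s): [2.39, 2.39, 3.01, 3.14, 3.14, 3.14].

## Interface

Orientations are given as a unit quaternion [w, x, y, z].
In Python, from plant import robot gives the robot as it stands. The module is installed in compiled form; this text tells all that it offers. Calls block until the motion is done:
- robot.move_pose(position, orientation): joint-space move of the TCP to a pose.
- robot.move_l(position, vel=0.15, rotation=None): straight line of the TCP; rotation=None keeps the orientation; vel is the mean speed in m/s.
- robot.move_j(angles): joint-space move.
- robot.set_gripper(opening, force=None): opening from 0.0 (shut) to 1.0 (fully open); force is the grip in N (None keeps the last); returns when the fingers have stopped.
- robot.dwell(seconds).
- robot.solve_ik(position, orientation): joint angles nearest the present ones, or None.
- robot.get_obs(): the state.
- robot.snapshot(name): name is "scene" or "top" or "wrist"; returns a dict with "frame" (480x640x3 uint8, red, green, blue), "camera_matrix" (3x3 intrinsics, pixels), "R" (3x3) and "t" (3): a world point X has camera coordinates R X + t. Camera axes: x right, y down, z forward; pixel columns grow to the right and rows downward; lengths in m; the calibration is good to about 2 mm. The wrist camera is an equidistant fisheye: a pixel r from the principal point sees the ray r / f radians off the axis. A picture is of the moment at which its call begins. There is no depth.
A pose or a line that the arm cannot do raises robot.Unreachable and nothing moves.
- robot.sign_off(): hands the job in, once; it reports no verdict.
The state is a dict: "t": time; "joints": joint angles; "joint_velocities": joint speeds; "joint_efforts": joint torques, N m; "tcp_pos": TCP position; "ee_rot": TCP orientation; "contact_force": force on the tool from outside, world axes, zero at the start; "moment": the same for the moment, N m; "gripper_width": opening from 0.0 (shut) to 1.0 (fully open).
Only numpy, scipy, OpenCV 4.12 (cv2) and the standard library are available. Lean on these libraries where they do the work, as an engineer would, in place of code of your own. Each camera call takes 0.05 s, during which the arm holds its last target.

## Working session

There is one attempt and no reset: what is moved stays moved. The work goes in short steps, each a Python script; the robot and the scene stay as the last script left them, time stands still between calls to the robot, and variables do not carry over. Pictures are saved under pics/ and viewed, and the job is handed in when it is done.

```bash
mkdir -p pics
python3 - <<'E'
from plant import robot
import cv2
for n in ("scene","top","wrist"):
    s=robot.snapshot(n); cv2.imwrite(f"pics/a_{n}.png",cv2.cvtColor(s["frame"],cv2.COLOR_RGB2BGR))
    print(n,s["camera_matrix"].round(1).tolist(),s["R"].round(3).tolist(),s["t"].round(3).tolist())
o=robot.get_obs();print(o)
E
```

```text
scene [[570.7, 0.0, 316.0], [0.0, 570.7, 235.7], [0.0, 0.0, 1.0]] [[0.599, -0.8, -0.022], [-0.382, -0.261, -0.887], [0.704, 0.54, -0.462]] [-0.332, 0.302, 1.184]
top [[529.9, 0.0, 319.4], [0.0, 529.9, 245.7], [0.0, 0.0, 1.0]] [[-0.007, -1.0, 0.015], [-0.991, 0.004, -0.135], [0.135, -0.016, -0.991]] [-0.045, 0.535, 1.772]
wrist [[371.6, 0.0, 313.3], [0.0, 371.6, 236.3], [0.0, 0.0, 1.0]] [[0.285, 0.959, -0.001], [0.921, -0.273, 0.279], [0.267, -0.08, -0.96]] [-0.524, -0.037, 0.379]
{'t': 0.15, 'joints': array([ 1.05858991e+00,  3.13313141e-01,  1.49824733e+00, -3.28363211e-05,
        1.33101991e+00, -2.23383290e-01]), 'joint_velocities': array([-0.00058773, -0.00115681, -0.00498091,  0.00149961, -0.00122597,
       -0.00208155]), 'joint_efforts': array([-1.41166693e-04, -4.12365925e+01, -2.59791398e+01, -2.02322294e-04,
        3.24981884e-03,  2.74495954e-05]), 'tcp_pos': array([0.14944557, 0.50307593, 0.23087654]), 'ee_rot': array([ 0.69963161,  0.10142718,  0.69986169, -0.102087  ]), 'contact_force': array([ 0.18671128, -0.50898773, -0.52807408]), 'moment': array([-0.03097577, -0.00753564, -0.02360804]), 'gripper_width': 0.9992720693113407}
```

View pics/a_scene.png

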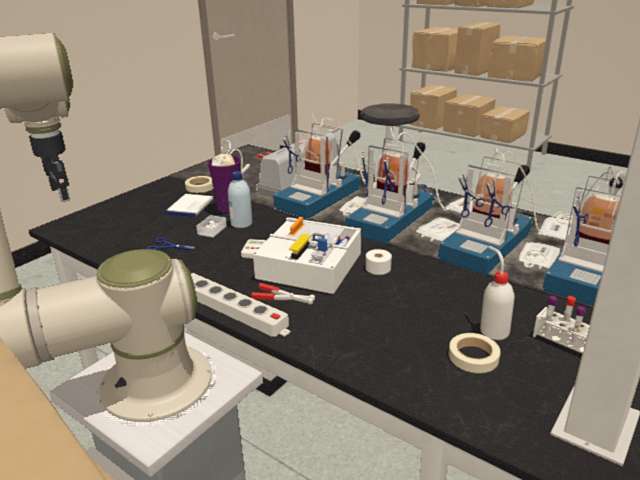

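View pics/a_top.png

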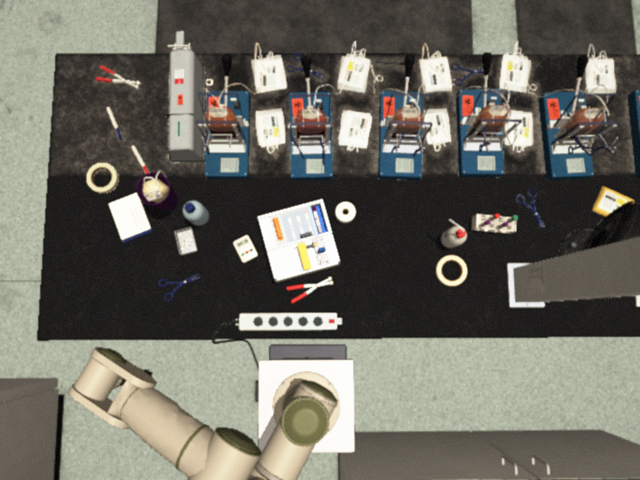

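View pics/a_wrist.png

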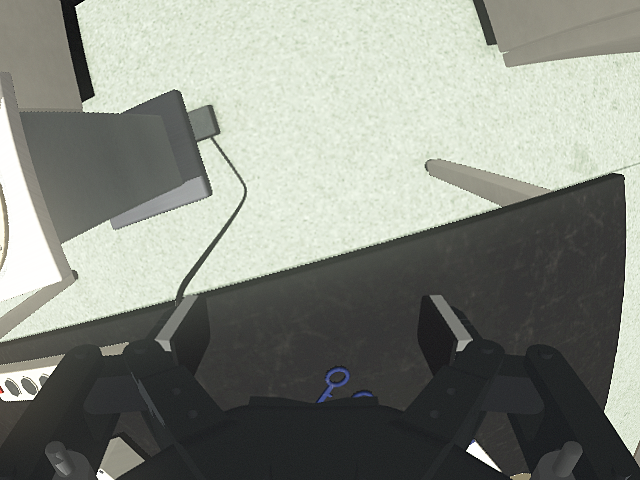

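```bash
cat > h.py <<'E'
import numpy as np, cv2
def ray(s,uv,fish=False):
    K=s["camera_matrix"];R=np.array(s["R"]);t=np.array(s["t"])
    p=np.array([(uv[0]-K[0,2])/K[0,0],(uv[1]-K[1,2])/K[1,1]])
    if fish:
        r=np.linalg.norm(p); d=np.array([*(p/r*np.sin(r)),np.cos(r)]) if r>0 else np.array([0,0,1.])
    else: d=np.array([p[0],p[1],1.])
    return -R.T@t, R.T@d
def onz(s,uv,z,fish=False):
    c,d=ray(s,uv,fish); return c+d*(z-c[2])/d[2]
def proj(s,X,fish=False):
    K=s["camera_matrix"];c=np.array(s["R"])@np.array(X)+np.array(s["t"])
    if fish:
        rr=np.hypot(c[0],c[1]);th=np.arctan2(rr,c[2]);p=c[:2]/rr*th
    else: p=c[:2]/c[2]
    return np.array([K[0,0]*p[0]+K[0,2],K[1,1]*p[1]+K[1,2]])
E
python3 - <<'E'
import cv2,numpy as np
a=cv2.imread("pics/a_top.png")[190:310,220:380]; cv2.imwrite("pics/b_top.png",cv2.resize(a,None,fx=5,fy=5,interpolation=cv2.INTER_CUBIC))
a=cv2.imread("pics/a_scene.png")[205:305,230:390]; cv2.imwrite("pics/b_scene.png",cv2.resize(a,None,fx=5,fy=5,interpolation=cv2.INTER_CUBIC))
E
```

```text
(no output)
```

View pics/b_top.png

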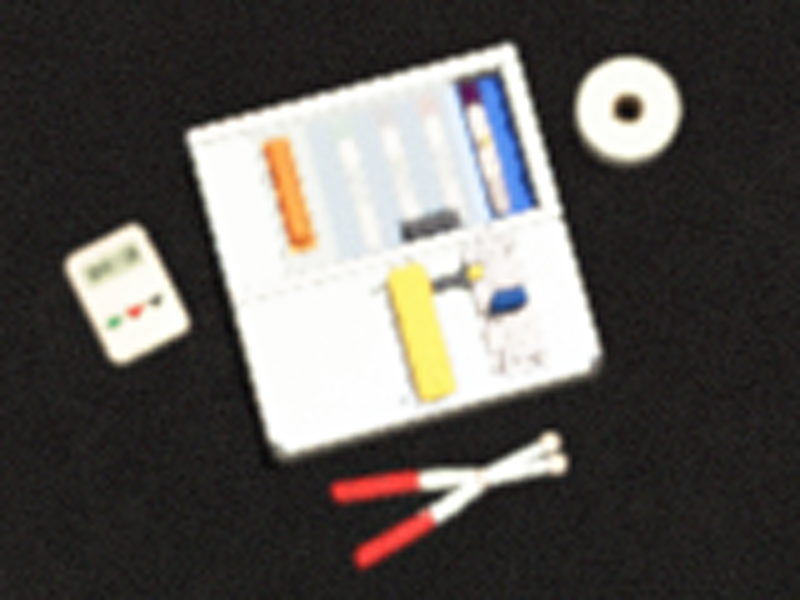

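View pics/b_scene.png

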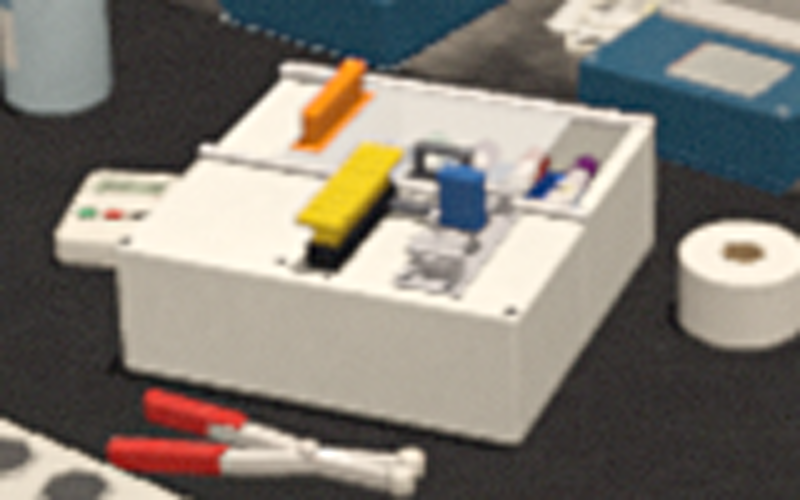

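```bash
cat >> h.py <<'E'
def fit2(P,Q):
    # rigid 2D: Q = R P + t
    P=np.array(P);Q=np.array(Q)[:,:2];a=P-P.mean(0);b=Q-Q.mean(0)
    th=np.arctan2((a[:,0]*b[:,1]-a[:,1]*b[:,0]).sum(),(a*b).sum())
    R=np.array([[np.cos(th),-np.sin(th)],[np.sin(th),np.cos(th)]])
    return th,Q.mean(0)-R@P.mean(0),R
def tri(rays):
    A=np.zeros((3,3));b=np.zeros(3)
    for c,d in rays:
        d=d/np.linalg.norm(d);M=np.eye(3)-np.outer(d,d);A+=M;b+=M@c
    return np.linalg.solve(A,b)
def cents(img,rng,roi):
    hsv=cv2.cvtColor(img,cv2.COLOR_RGB2HSV)
    m=cv2.inRange(hsv,*rng); k=np.zeros_like(m);x0,y0,x1,y1=roi;k[y0:y1,x0:x1]=m[y0:y1,x0:x1]
    n,l,st,ce=cv2.connectedComponentsWithStats(k); i=1+np.argmax(st[1:,4]); return ce[i],st[i],(l==i).astype(np.uint8)
COL=dict(yellow=((22,120,90),(34,255,255)),orange=((5,150,90),(19,255,255)),blue=((100,120,40),(125,255,255)))
E
python3 - <<'E'
from plant import robot
from h import *
T=robot.snapshot("top");S=robot.snapshot("scene")
pts=[(275,455),(597,370),(515,45),(188,130)]
Q=[onz(T,(220+x/5-.4,190+y/5-.4),.08) for x,y in pts]
P=[(-.13,.125),(-.13,-.1),(.095,-.1),(.095,.125)]
th,t,R=fit2(P,Q);print(th,t,[ (np.round(q[:2]-(R@p+t),4)) for p,q in zip(P,Q)])
hsv=cv2.cvtColor(T["frame"],cv2.COLOR_RGB2HSV)
for n,r in COL.items():
    c1,s1,_=cents(T["frame"],r,(255,195,345,285) if n!="blue" else (310,240,345,260)); c2,s2,_=cents(S["frame"],r,(250,210,365,290) if n!="blue" else (312,232,330,255))
    X=tri([ray(T,c1),ray(S,c2)]);print(n,c1,s1[4],c2,s2[4],X.round(4),"box:",(R.T@(X[:2]-t)).round(4))
E
```

```text
0.25252395948550865 [0.570715  0.0146537] [array([-0.0002, -0.0023]), array([-0.0012,  0.0025]), array([ 0.0014, -0.0009]), array([0.0001, 0.0008])]
yellow [303.56111111 256.15555556] 180 [299.42574257 243.14851485] 202 [0.4913 0.0046 0.1058] box: [-0.0794  0.0101]
orange [277.29885057 228.36781609] 87 [296.33333333 225.84496124] 129 [0.5862 0.0915 0.0925] box: [0.0342 0.0705]
blue [321.22222222 249.55555556] 18 [321.95 244.22] 100 [ 0.512  -0.0532  0.1111] box: [-0.0737 -0.051 ]
```

```bash
cat >> h.py <<'E'
from scipy.spatial.transform import Rotation as Rot
def quat(th,sgn=1):
    y=sgn*np.array([-np.sin(th),np.cos(th),0]);x=np.array([0,0,-1.]);z=np.cross(x,y)
    q=Rot.from_matrix(np.column_stack([x,y,z])).as_quat(); return np.array([q[3],*q[:3]])
E
python3 - <<'E'
from plant import robot
from h import *
th=.2525
for s in (1,-1):
    for p in ([.50,0,.3],[.58,.12,.2],[.47,0,.11]): print(s,np.round(robot.solve_ik(p,quat(th,s)),3))
s=robot.snapshot("wrist");o=robot.get_obs();q=o["ee_rot"];M=Rot.from_quat([*q[1:],q[0]]).as_matrix();print("cam in tool",M.T@(-s["R"].T@s["t"]-o["tcp_pos"]),M.T@s["R"][2], M.round(2))
E
```

```text
1 [-0.235  0.216  1.446 -0.     1.48  -2.058]
1 [ 0.006  0.485  1.331 -0.     1.326 -1.817]
1 [-0.25   0.335  1.816 -0.     0.991 -2.073]
-1 [-0.235  0.216  1.446 -0.     1.48   1.084]
-1 [ 0.006  0.485  1.331 -0.     1.326  1.325]
-1 [-0.25   0.335  1.816 -0.     0.991  1.068]
cam in tool [-0.14301519 -0.00094685 -0.07053002] [ 9.60341539e-01 -2.72182653e-04  2.78826210e-01] [[-0.    0.28  0.96]
 [-0.    0.96 -0.28]
 [-1.   -0.   -0.  ]]
```

Run:
```python
from plant import robot
from h import *
robot.move_pose([.54,.02,.30],quat(.2525,1))
o=robot.get_obs();print(o["t"],o["tcp_pos"],o["contact_force"])
s=robot.snapshot("wrist");cv2.imwrite("pics/c_wrist.png",cv2.cvtColor(s["frame"],cv2.COLOR_RGB2BGR))
import pickle;pickle.dump(s,open("c.pkl","wb"))
```

```text
2.5333 [0.53991311 0.02066567 0.29996029] [1.13040659 0.48560472 0.15409924]
```

View pics/c_wrist.png

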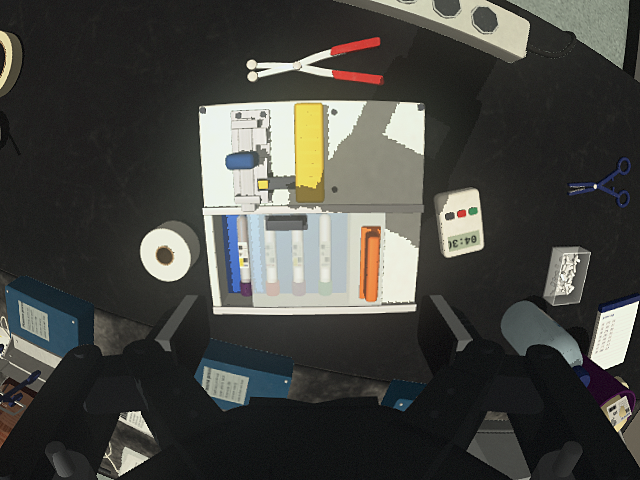

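Run:
```python
from h import *
import pickle
s=pickle.load(open("c.pkl","rb"))
a=cv2.cvtColor(s["frame"],cv2.COLOR_RGB2BGR)[90:325,190:435]
cv2.imwrite("pics/d.png",cv2.resize(a,None,fx=2.5,fy=2.5,interpolation=cv2.INTER_CUBIC))
th,t=.2525,np.array([.5707,.01465]);R=np.array([[np.cos(th),-np.sin(th)],[np.sin(th),np.cos(th)]])
for n,roi,z in (("yellow",(290,95,340,210),.114),("orange",(350,215,395,315),.105),("blue",(220,145,270,175),.128)):
    c,st,m=cents(s["frame"],COL[n],roi)
    ct=max(cv2.findContours(m,0,2)[0],key=cv2.contourArea)[:,0]
    W=np.array([R.T@(onz(s,p,z,True)[:2]-t) for p in ct.astype(float)])
    r=cv2.minAreaRect((W*1000).astype(np.float32)); print(n,c.round(1),st,"rect mm",np.round(cv2.boxPoints(r),1).tolist(),"span",(W.min(0)*1000).round(1),(W.max(0)*1000).round(1))
for p,b in (((200,105),(-130,-100)),((423,103),(-130,125)),((416,311),(95,125)),((214,314),(95,-100))):
    print(b,(R.T@(onz(s,p,.08,True)[:2]-t)*1000).round(1))
```

```text
yellow [308.9 152.1] [ 294  103   30   99 2807] rect mm [[-124.5999984741211, 20.799999237060547], [-124.5, -4.5], [-36.79999923706055, -4.099999904632568], [-36.900001525878906, 21.299999237060547]] span [-124.5   -4.4] [-36.9  21.3]
orange [369.4 264.8] [ 360  227   21   74 1089] rect mm [[-10.600000381469727, 76.19999694824219], [-10.399999618530273, 57.79999923706055], [66.30000305175781, 58.400001525878906], [66.19999694824219, 76.80000305175781]] span [-10.5  58.1] [66.2 76.7]
blue [232.3 160.3] [226 156  16  12  73] rect mm [[-79.69999694824219, -61.5], [-70.30000305175781, -63.20000076293945], [-68.0, -50.79999923706055], [-77.5, -49.099998474121094]] span [-79.6 -62.7] [-70.  -49.2]
(-130, -100) [-129.   -99.5]
(-130, 125) [-131.   120.7]
(95, 125) [ 93.6 128.5]
(95, -100) [ 97.5 -99.5]
```

View pics/d.png

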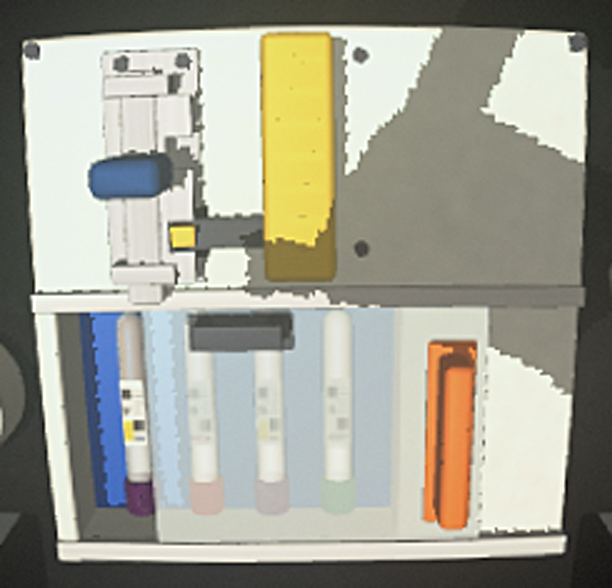

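```bash
cat >> h.py <<'E'
TH=.2535; RB=np.array([[np.cos(TH),-np.sin(TH)],[np.sin(TH),np.cos(TH)]]); TB=np.array([.5707,.01465])+RB@np.array([-.0003,-.001])
Q=quat(TH,1)
def W(x,y,z): # box mm -> world
    return [*(RB@np.array([x,y])/1000+TB) if False else (RB@(np.array([x,y])/1000)+TB),z/1000]
def B(o):
    p=o["tcp_pos"];f=o["contact_force"];return np.round([*(RB.T@(p[:2]-TB)*1000),p[2]*1000],1),np.round([*(RB.T@f[:2]),f[2]],1)
E
python3 - <<'E'
from plant import robot
from h import *
robot.set_gripper(0.0,20)
robot.move_pose(W(35,104,180),Q)
robot.move_l(W(35,104,92),.12)
o=robot.get_obs();print(o["t"],*B(o)); f0=B(o)[1]
s=robot.snapshot("wrist");cv2.imwrite("pics/e.png",cv2.cvtColor(s["frame"],cv2.COLOR_RGB2BGR))
E
```

```text
Traceback (most recent call last):
  File "h.py", line 40
    return [*(RB@np.array([x,y])/1000+TB) if False else (RB@(np.array([x,y])/1000)+TB),z/1000]
                                          ^^
SyntaxError: invalid syntax
```

```bash
sed -i 's|    return \[\*(RB@np.*|    return [*(RB@(np.array([x,y])/1000)+TB),z/1000]|' h.py
python3 - <<'E'
from plant import robot
from h import *
robot.set_gripper(0.0,20)
robot.move_pose(W(35,104,180),Q)
robot.move_l(W(35,104,92),.12)
o=robot.get_obs();print(o["t"],*B(o)); f0=B(o)[1]
s=robot.snapshot("wrist");cv2.imwrite("pics/e.png",cv2.cvtColor(s["frame"],cv2.COLOR_RGB2BGR))
E
```

```text
4.925 [ 35.5 103.7  93. ] [ 0.3 -0.2 -0.1]
```

View pics/e.png

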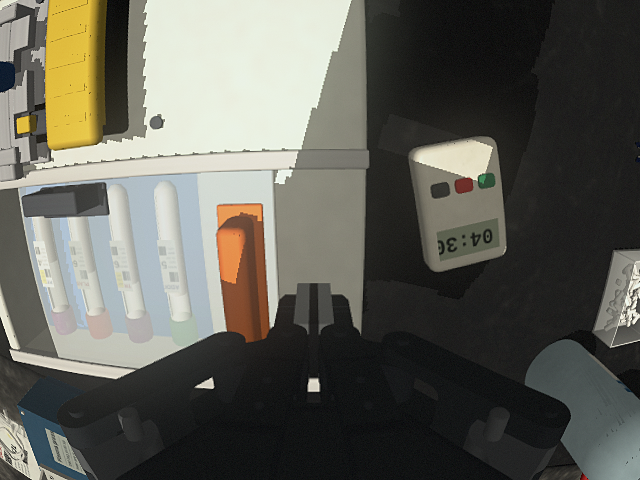

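The shut fingers (~313,300) stand beside the orange rib (~240,270), on its +y side and clear of it. I'll push it shut now.

Run:
```python
from plant import robot
from h import *
robot.move_l(W(35,66,92),.06)
o=robot.get_obs();print(o["t"],*B(o))
for y in np.arange(64,44,-2):
    robot.move_l(W(35,y,92),.05)
    o=robot.get_obs();p,f=B(o);print(round(o["t"],2),y,p,f)
    if abs(f[1])>9: break
s=robot.snapshot("wrist");cv2.imwrite("pics/f.png",cv2.cvtColor(s["frame"],cv2.COLOR_RGB2BGR))
s=robot.snapshot("top");cv2.imwrite("pics/f2.png",cv2.cvtColor(s["frame"],cv2.COLOR_RGB2BGR))
```

```text
5.7583 [34.8 65.9 91.8] [ 0.9 -0.4  0.6]
6.01 64 [34.9 64.1 91.9] [0.3 0.5 0.4]
6.26 62 [34.9 62.  91.9] [-0.9  1.2  0. ]
6.51 60 [35.  59.9 91.9] [-0.2  1.1 -0.4]
6.76 58 [35.  57.8 92. ] [-0.6  0.6 -0.8]
7.01 56 [35.  56.5 92. ] [ 1.1  5.2 -0.5]
7.26 54 [35.  56.2 92. ] [ 1.2 13.5  1.9]
```

View pics/f.png

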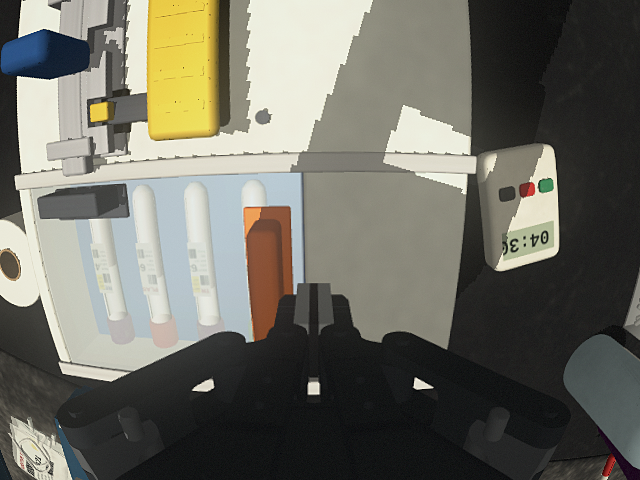

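Lid is at its stop: 13.5 N at y 56.2, where I'd predicted 55.5. In the wrist view the keeper (~83,203) lines up with the bolt (~72,155). Next I'll back off and set the fingers for bolt and catch.

Run:
```python
from plant import robot
from h import *
robot.move_l(W(35,64,92),.08)
robot.move_l(W(35,64,175),.15)
robot.move_l(W(-105,-20,175),.2)
robot.set_gripper(.535,20)
robot.move_l(W(-105,-20,140),.12)
o=robot.get_obs();print(o["t"],*B(o),o["gripper_width"])
s=robot.snapshot("wrist");cv2.imwrite("pics/g.png",cv2.cvtColor(s["frame"],cv2.COLOR_RGB2BGR))
s2=robot.snapshot("scene");cv2.imwrite("pics/g2.png",cv2.resize(cv2.cvtColor(s2["frame"],cv2.COLOR_RGB2BGR)[185:305,230:390],None,fx=5,fy=5,interpolation=cv2.INTER_CUBIC))
```

```text
10.2417 [-104.9  -20.1  140.3] [ 0.4 -0.   0.4] 0.5343917375431072
```

View pics/g.png

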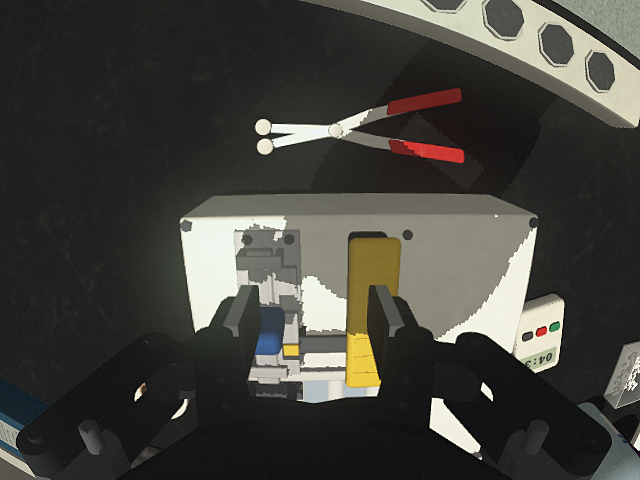

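View pics/g2.png

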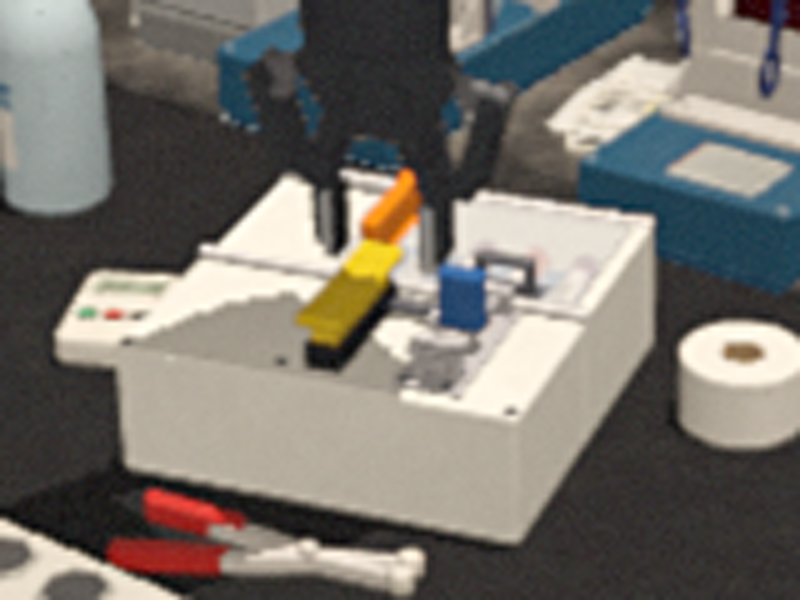

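Run:
```python
from plant import robot
from h import *
s=robot.snapshot("wrist");S=robot.snapshot("scene")
for n,p in dict(Ltip_in=(-105,2.5,145),Rtip_in=(-105,-42.5,145),Rfront=(-94,-42.5,145),Rback=(-116,-42.5,145),Rout=(-105,-57,145),knobtop=(-82,-50,128),pad_f=(-125,10,114),pad_b=(-35,10,114)).items():
    w=np.array(W(*p)); print(n,proj(s,w,True).round(),((proj(S,w)-[230,185])*5).round())
```

```text
Ltip_in [370. 306.] [338. 248.]
Rtip_in [263. 306.] [421. 262.]
Rfront [264. 328.] [429. 253.]
Rback [261. 282.] [412. 272.]
Rout [229. 305.] [448. 267.]
knobtop [254. 331.] [452. 274.]
pad_f [378. 239.] [311. 317.]
pad_b [367. 387.] [381. 241.]
```

Run:
```python
from plant import robot
from h import *
robot.move_l(W(-105,-20,120),.1)
robot.dwell(.1)
for z in np.arange(118,94,-1.0):
    robot.move_l(W(-105,-20,z),.02)
    o=robot.get_obs();p,f=B(o);print(round(o["t"],2),z,p,f,o["moment"].round(2))
    if f[2]>11: break
s=robot.snapshot("wrist");cv2.imwrite("pics/h.png",cv2.cvtColor(s["frame"],cv2.COLOR_RGB2BGR))
```

```text
11.14 118.0 [-105.   -20.   118.1] [ 0.3 -0.7 -0.3] [ 0.   -0.02  0.01]
11.39 117.0 [-105.  -20.  117.] [ 0.3  0.8 -0.6] [0.05 0.01 0.04]
11.64 116.0 [-105.   -20.   115.9] [ 0.4 -0.4  0.3] [0.02 0.04 0.02]
11.89 115.0 [-105.   -20.   114.9] [-0.  -0.  -0.4] [ 0.01 -0.01  0.01]
12.14 114.0 [-105.   -20.   113.9] [ 0.3 -0.1 -0.2] [-0.   -0.08 -0.03]
12.39 113.0 [-105.   -20.   112.9] [ 0.3 -0.2 -0.2] [ 0.03  0.05 -0.06]
12.64 112.0 [-105.   -20.   111.9] [ 0.5  0.2 -0.2] [-0.03 -0.02 -0.05]
12.89 111.0 [-105.   -20.   111.2] [-0.5  0.3  3.4] [0.08 0.24 0.06]
13.14 110.0 [-105.   -20.   110.1] [-1.3 -0.6  4.5] [0.07 0.28 0.04]
13.39 109.0 [-105.  -20.  109.] [-1.4 -0.2  4.9] [0.06 0.27 0.09]
13.64 108.0 [-105.   -20.   108.1] [-1.7  0.2  5. ] [ 0.2   0.27 -0.04]
13.89 107.0 [-105.   -20.   107.1] [-2.2 -0.5  4.2] [0.16 0.36 0.13]
14.14 106.0 [-105.   -20.   106.2] [-1.6  0.4  6.7] [0.14 0.37 0.08]
14.39 105.0 [-105.   -20.   105.2] [-2.   0.4  6.7] [0.12 0.4  0.04]
14.64 104.0 [-105.   -20.   104.2] [-2.   0.5  7. ] [0.09 0.49 0.09]
14.89 103.0 [-105.   -20.   103.5] [-3.2  0.3 10.4] [0.29 0.75 0.08]
15.14 102.0 [-105.   -20.1  103.3] [-7.7  0.9 19.6] [0.47 1.43 0.17]
```

View pics/h.png

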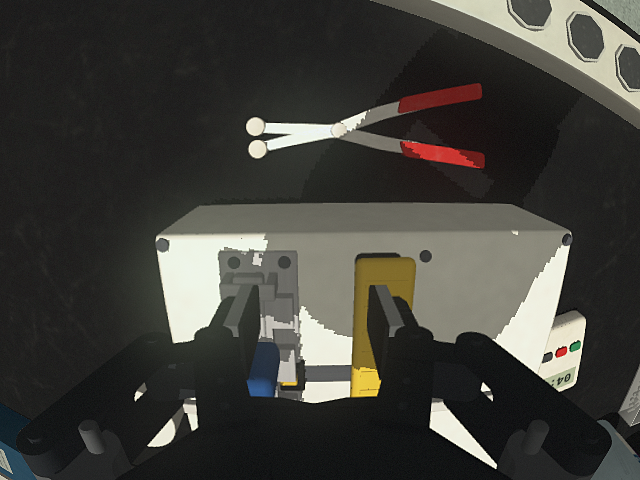

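Bottomed after 8 mm of travel (contact at 111.4, firm at 103.4), and the right finger stands in front of the knob. Pushing forward with the catch held down.

Run:
```python
from plant import robot
from h import *
Z=102.3
robot.move_l(W(-97,-20,Z),.04)
o=robot.get_obs();print(o["t"],*B(o))
for x in list(np.arange(-95,-63,3))+list(np.arange(-63,-54,1)):
    robot.move_l(W(x,-20,Z),.05)
    o=robot.get_obs();p,f=B(o);print(round(o["t"],2),x,p,f,o["moment"].round(2))
    if f[2]<8: Z-=.4
    if f[2]>22: Z+=.4
    if f[0]<-24 : break
s=robot.snapshot("wrist");cv2.imwrite("pics/i.png",cv2.cvtColor(s["frame"],cv2.COLOR_RGB2BGR))
s2=robot.snapshot("scene");cv2.imwrite("pics/i2.png",cv2.resize(cv2.cvtColor(s2["frame"],cv2.COLOR_RGB2BGR)[185:305,230:390],None,fx=5,fy=5,interpolation=cv2.INTER_CUBIC))
```

```text
15.5417 [-98.2 -20.  103.4] [-14.5   1.   22.8]
15.79 -95 [-96.6 -20.  103.3] [-16.3   0.5  24.6] [-0.12  2.85  0.37]
16.04 -92 [-93.  -20.  103.5] [-10.9   0.3  18.3] [0.01 2.02 0.23]
16.29 -89 [-90.6 -19.9 103.4] [-15.9  -0.   20.8] [-0.12  2.65  0.36]
16.54 -86 [-87.7 -19.9 103.4] [-15.5  -0.2  20.6] [-0.13  2.8   0.34]
16.79 -83 [-84.8 -19.8 103.4] [-16.4   0.4  20.5] [-0.11  2.77  0.33]
17.04 -80 [-81.8 -19.8 103.4] [-15.5   0.5  21.7] [-0.09  2.81  0.33]
17.29 -77 [-78.8 -19.8 103.4] [-15.4   2.3  21.1] [-0.04  2.77  0.31]
17.54 -74 [-76.1 -19.8 103.5] [-18.2  -0.3  22. ] [-0.1   3.2   0.41]
17.79 -71 [-73.1 -19.7 103.4] [-18.5   1.   22.3] [-0.09  3.25  0.39]
18.04 -68 [-69.9 -19.7 103.5] [-15.1   0.6  17.4] [-0.06  2.68  0.34]
18.29 -65 [-66.8 -19.7 103.5] [-15.6   0.6  17.6] [-0.02  2.6   0.35]
18.54 -63 [-64.9 -19.7 103.5] [-16.3   0.1  18.2] [-0.08  2.63  0.35]
18.79 -62 [-64.1 -19.7 103.5] [-16.5   0.1  18.4] [-0.05  2.76  0.39]
19.04 -61 [-63.  -19.7 103.5] [-16.1   0.6  17.6] [-0.05  2.66  0.33]
19.29 -60 [-62.1 -19.6 103.6] [-17.3   0.6  18.2] [-0.1   2.86  0.33]
19.54 -59 [-61.  -19.6 103.5] [-16.8   1.1  18.5] [-0.01  2.81  0.3 ]
19.79 -58 [-60.  -19.6 103.5] [-16.3   1.5  18. ] [-0.08  2.74  0.13]
20.04 -57 [-60.  -19.6 103.5] [-21.6   1.1  21.4] [-0.43  3.66  0.11]
20.29 -56 [-59.9 -19.6 103.5] [-28.7   0.6  25.5] [-0.77  4.55  0.04]
```

```bash
ls pics
```

```text
a_scene.png
a_top.png
a_wrist.png
b_scene.png
b_top.png
c_wrist.png
d.png
e.png
f.png
f2.png
g.png
g2.png
h.png
i.png
i2.png
```

View pics/i.png

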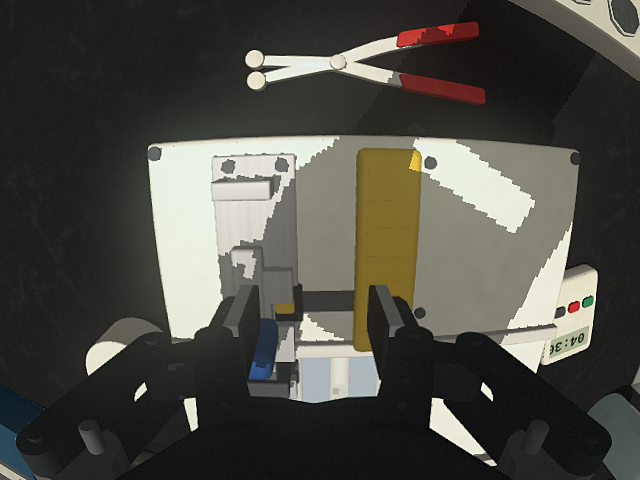

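View pics/i2.png

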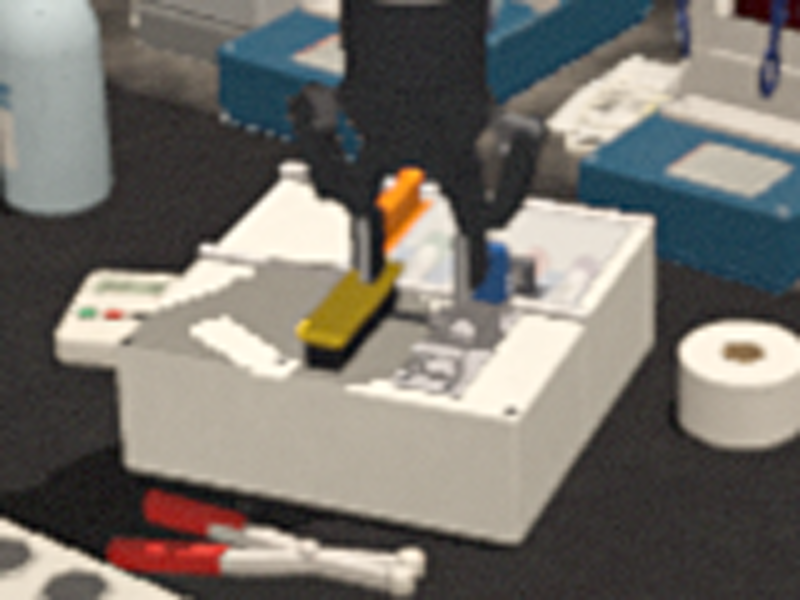

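Hard stop at x −59.9 (predicted −61), with the knob (~263,347) right at the lid's keeper. Backing off slightly, then lifting straight up.

Run:
```python
from plant import robot
from h import *
robot.dwell(.2)
robot.move_l(W(-64,-20,102.3),.03)
print(*B(robot.get_obs()))
for z in range(104,116,2):
    robot.move_l(W(-64,-20,z),.03); o=robot.get_obs(); print(z,*B(o))
robot.move_l(W(-64,-20,190),.15)
robot.move_l(W(-110,-20,260),.2)
robot.dwell(.3)
o=robot.get_obs();print(o["t"],*B(o))
import pickle
s=robot.snapshot("wrist");cv2.imwrite("pics/j.png",cv2.cvtColor(s["frame"],cv2.COLOR_RGB2BGR));pickle.dump(s,open("j.pkl","wb"))
s2=robot.snapshot("scene");cv2.imwrite("pics/j2.png",cv2.resize(cv2.cvtColor(s2["frame"],cv2.COLOR_RGB2BGR)[185:305,230:390],None,fx=5,fy=5,interpolation=cv2.INTER_CUBIC))
```

```text
[-62.6 -20.3 103.6] [ 2.2  1.  10.7]
104 [-62.6 -20.3 104.9] [3.6 1.  7.4]
106 [-62.7 -20.3 106.8] [4.3 1.3 5. ]
108 [-62.8 -20.3 108.7] [4.3 0.9 4.8]
110 [-63.6 -20.2 110.3] [ 3.8 -0.7  4.1]
112 [-64.6 -19.8 111.7] [-1.   0.1  3.7]
114 [-64.3 -19.9 113.8] [ 0.7 -0.3 -0. ]
24.0333 [-109.9  -19.9  259.2] [-0.2 -0.3 -0.3]
```

View pics/j.png

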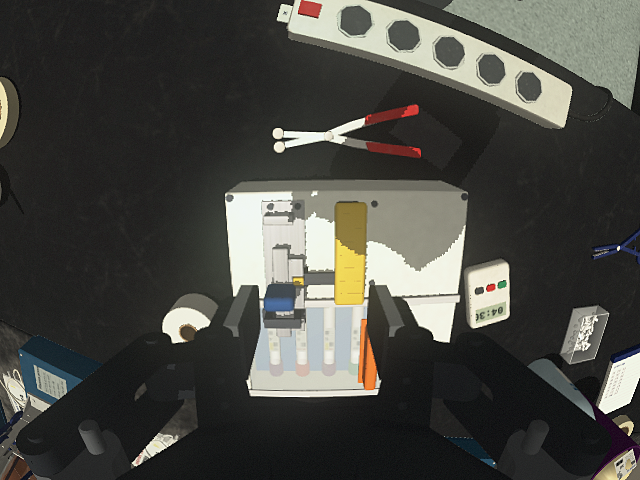

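View pics/j2.png

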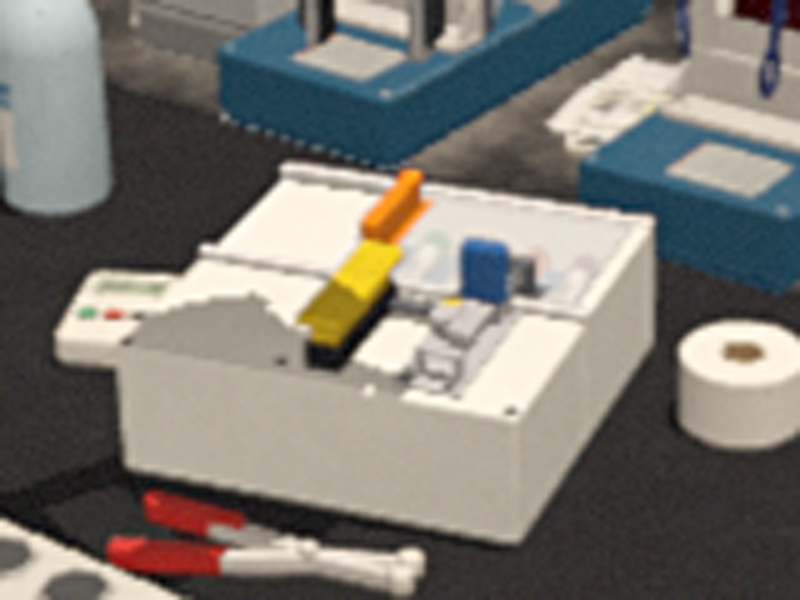

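Run:
```python
from plant import robot
robot.sign_off(); print(robot.get_obs()["t"])
```

```text
the job is handed in; nothing more can be done
the job is handed in; nothing more can be done
```

The lid is fully shut, the bolt is home through the keeper, and the catch has sprung back up and locked it. I handed the job in at about 24 s of the 45 s allowed, and nothing was grasped.

- **Lid:** I pushed it by the rib with the shut fingers. It stopped firmly at 13.5 N, 0.7 mm from where I expected.
- **Bolt:** One fingertip pressed the catch to the bottom (8.0 mm of travel) and held it there while the other pushed the knob. The bolt met a hard stop about 1 mm beyond the predicted home position, which is within the accuracy of my box measurement. I released the catch only after that.
- **Catch:** As I lifted, the pad stayed against the fingertip (3.7 N at 111.7 mm) back up to the height where I first touched it (about 111.4 mm). A catch stuck under the bolt would have let go about 5 mm lower, so it is locked.
- **Final pictures:** They show the knob at the keeper, the pad up and the bystanders in view looking undisturbed. I checked the bystanders only by eye, and the cameras can't confirm the bolt's last millimetre. The robot stood clear of everything, reading about zero force.

The highest force I read was about 38 N at the fingers, while pressing the catch and pushing the bolt against its stop; the wrist limit is 120 N.

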